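# Reference dip and sample loading at a bench spectrometer

## Task

Take the orange-handled dip probe out of its stand, dip its tip gently into the blue rinse beaker, about halfway down, then in the same way into the yellow reference beaker, rinse it once more in the blue one, and hang the probe back upright in its stand. Then lay every sample holder on the bench flat in the open drawer of the spectrometer, one to a bay with its rib upward, and push the drawer fully home. Last of all press the green start button all the way down and let it come up again; keep the beakers standing and leave the mug, the bottle and the mouse where they are.

Things in the scene. Friction and masses are not known exactly. Their poses are not given: they have to be found in the camera images.
- probe: dip probe hanging upright in its stand: orange round handle 26 mm across, from 8 to 75 mm above the origin; black round flange 56 mm across and 8 mm thick whose underside rests on the stand; below it a steel shaft 12 mm across and 100 mm long. Origin: centre of the flange's underside, z up along the handle. 0.15 kg
- probe_tip (a point): lower end of the probe's shaft, 100 mm below the probe's origin
- stand_hole (a point): centre of the 34 mm hole through the stand's top plate, at the height of the plate's upper face, 120 mm above the bench. The plate is white, 90 x 90 mm, 12 mm thick; its only support is an aluminium web on one side (the stand's +x). The black foot below is 12 mm thick. The stand is fixed
- rinse_beaker: open blue plastic beaker, 85 mm high, 72 mm across the rim outside, about 4 mm wall, slightly narrower toward the foot, standing loose on the bench. Origin: centre of the underside, z up. The rinse beaker
- reference_beaker: open yellow plastic beaker, 85 mm high, 72 mm across the rim outside, about 4 mm wall, slightly narrower toward the foot, standing loose on the bench. Origin: centre of the underside, z up. The reference beaker
- holder_red: sample holder: black plate 80 x 48 x 10 mm lying flat, with an upright red grip rib 56 long x 14 thick x 28 mm high along the middle of its top (top of rib 38 mm above the underside). Origin: centre of the underside; x runs along the plate and the rib, y across the rib, z up. 0.1 to 0.15 kg. May be absent.
- holder_green: sample holder: black plate 80 x 48 x 10 mm lying flat, with an upright green grip rib 56 long x 14 thick x 28 mm high along the middle of its top (top of rib 38 mm above the underside). Origin: centre of the underside; x runs along the plate and the rib, y across the rib, z up. 0.1 to 0.15 kg. May be absent.
- holder_white: sample holder: black plate 80 x 48 x 10 mm lying flat, with an upright white grip rib 56 long x 14 thick x 28 mm high along the middle of its top (top of rib 38 mm above the underside). Origin: centre of the underside; x runs along the plate and the rib, y across the rib, z up. 0.1 to 0.15 kg. May be absent.
- bay0 (a point): centre of the floor of bay 0 of 3 of the drawer's grey tray, moves with the drawer. x points into the spectrometer (the way the drawer closes), y along the row of bays, z up; this floor is 16 mm above the bench. Each bay is 100 mm (x) by 64 mm (y) inside, the 4 mm walls and dividers between bays are 12 mm high; bays are 68 mm apart, bay 1 in the middle. One holder fits in a bay, its length along x
- bay1 (a point): centre of the floor of bay 1 of 3 of the drawer's grey tray, moves with the drawer. x points into the spectrometer (the way the drawer closes), y along the row of bays, z up; this floor is 16 mm above the bench. Each bay is 100 mm (x) by 64 mm (y) inside, the 4 mm walls and dividers between bays are 12 mm high; bays are 68 mm apart, bay 1 in the middle. One holder fits in a bay, its length along x
- bay2 (a point): centre of the floor of bay 2 of 3 of the drawer's grey tray, moves with the drawer. x points into the spectrometer (the way the drawer closes), y along the row of bays, z up; this floor is 16 mm above the bench. Each bay is 100 mm (x) by 64 mm (y) inside, the 4 mm walls and dividers between bays are 12 mm high; bays are 68 mm apart, bay 1 in the middle. One holder fits in a bay, its length along x
- drawer_front (a point): middle of the outer face of the drawer's grey front panel, 45 mm above the bench; x points in the closing direction. The panel is 236 mm wide, reaches from 5 to 81 mm above the bench and stands 30 mm proud of the spectrometer when home. The spectrometer is 95 mm high over the first 180 mm behind its front, then 184 mm
- drawer (a joint): how far the spectrometer's sample drawer is out, m: 0 fully home, up to 0.14; slides with about 2 N of friction
- start (a joint): how far the start button is pressed, m: 0 up, 0.008 fully down; needs about 5 N
- start_top (a point): centre of the top of the round green start button (36 mm across), on the sample deck near the end nearer the robot; pressed straight down
- mug: white mug, 80 mm across, 95 mm high, bystander; origin at the centre of the underside
- solvent_bottle: brown bottle, 68 mm across, 160 mm high, bystander; origin at the centre of the underside
- mouse: grey computer mouse 105 x 60 x 30 mm, bystander; origin at the centre of the underside
Not all that is in view belongs to the job. What is shaped like the probe but pink or turquoise is not meant.

How it is judged:
On the way, in this order (a step that is already met when the one before it is completed fails the run):
1. the held probe's tip is dipped in the blue rinse beaker (horizontal distance between probe_tip and rinse_beaker below 0.03 m and z of probe_tip in the frame of rinse_beaker below 0.058 m and contact force between the fingers and probe above 0.5 N), for 0.1 s.
2. the held probe's tip is dipped in the yellow reference beaker (horizontal distance between probe_tip and reference_beaker below 0.03 m and z of probe_tip in the frame of reference_beaker below 0.058 m and contact force between the fingers and probe above 0.5 N), for 0.1 s.
3. the held probe's tip is dipped in the blue rinse beaker again (all of step 1), for 0.1 s.
4. the probe hangs upright in its stand again, released (horizontal distance between probe and stand_hole below 0.015 m and z of probe in the frame of stand_hole between -0.005 and 0.005 m and angle between probe's own z axis and vertical below 0.1 rad and contact force between the fingers and probe below 0.1 N), for 0.2 s.
5. every sample holder lies flat in a bay of the drawer (x of holder_red in the frame of bay1 between -0.03 and 0.03 m and y of holder_red in the frame of bay1 between -0.09 and 0.09 m and z of holder_red in the frame of bay1 between -0.005 and 0.005 m and angle between each of holder_red, holder_green, holder_white's own z axis and vertical below 0.1 rad and x of holder_green in the frame of bay1 between -0.03 and 0.03 m and y of holder_green in the frame of bay1 between -0.09 and 0.09 m and z of holder_green in the frame of bay1 between -0.005 and 0.005 m and x of holder_white in the frame of bay1 between -0.03 and 0.03 m and y of holder_white in the frame of bay1 between -0.09 and 0.09 m and z of holder_white in the frame of bay1 between -0.005 and 0.005 m), for 0.2 s.
6. the drawer, with the holders, is pushed fully home (all of step 5 and value of joint drawer below 0.004 m), for 0.2 s.
7. the start button is fully down (value of joint start above 0.0062 m), for 0.05 s.
At the end, for the whole second after the job is handed in: probe hangs upright in its stand, flange within 5 mm of the plate; every holder present flat on a bay floor (within 5 mm and 0.1 rad), rib up; drawer home within 4 mm; start button up again (under 2 mm down); both beakers upright (all of step 6 and horizontal distance between probe and stand_hole below 0.015 m and z of probe in the frame of stand_hole between -0.005 and 0.005 m and angle between each of probe, rinse_beaker, reference_beaker's own z axis and vertical below 0.1 rad and value of joint start below 0.002 m and linear speed of probe below 0.02 m/s); the robot touches nothing.
It fails at once if the start button is pressed with the drawer not home (value of joint start above 0.005 m and value of joint drawer above 0.01 m).
It fails at once if a beaker is tipped over (angle between any of rinse_beaker, reference_beaker's own z axis and vertical above 0.35 rad).
It fails at once if the probe is rammed into a beaker (over 20 N) (contact force between probe and rinse_beaker above 20 N or contact force between probe and reference_beaker above 20 N).
It fails at once if the mug, the bottle or the mouse is moved more than 30 mm (distance of any of mug, solvent_bottle, mouse from where it was at the start of the episode above 0.03 m).
Of holder_red, holder_green, holder_white only 2 to 3 are there at a start; the rules pass over those that are not, and their reading is None.
At some moment in a run one of holder_red, holder_green, holder_white may be knocked a few centimetres aside while the robot is not near it.
It also fails if it takes over 208 s, if anything falls off the work surface, if the arm or the gripper's body presses on something with over 40 N, if the wrist force passes 120 N, or if a joint passes its speed limit or range.

## Robot

A 6-joint arm with a two-finger parallel gripper is mounted at the origin on the work surface. World frame = base frame: x ahead of the robot, y to its left, z up, the work surface at z = 0. Lengths are in m, angles in rad, forces in N, time in s.
With the tool pointing down it reaches from about 0.375 to 0.975 m from the base axis. Payload 3.8 kg.
Tool frame: the origin (TCP) lies between the finger pads; the fingertips stand 8 mm ahead of it and the grasp point (between the pads) lies 11 mm behind it (tcp_to_tips is the distance from the TCP to the fingertips, in m); z points along the fingers, y is the line along which they close (so a half turn about z gives the same grasp; the last joint's range is limited). The gripper opens to 85 mm and grips with 20 to 120 N. Pads are 22 mm wide; open, the fingers measure 114 mm over their backs; the gripper's body (76 mm by 85 mm) begins 54 mm behind the grasp point. The pads swing forward as they close: fully open they stand 13 mm farther back than shut.
Start: joints at [1.305, 0.264, 1.604, -0, 1.274, -0.037], TCP at [0.153, 0.657, 0.239] pointing down, gripper open.
Joint ranges: [-2.63, 2.63], [-0.94, 2.18], [0.31, 2.57], [-1.31, 4.45], [0, 2.66], [-2.55, 2.55]. Speed limits (rad/s): [2.57, 2.57, 3.14, 3.14, 3.14, 3.14].

## Interface

Orientations are given as a rotation vector (axis times angle).
In Python, from workcell import * gives the robot as it stands.
- The arm moves only by the tool move_arm, never from a script. Its argument "series" is one flat list of numbers, 7 for each row, row after row: the finger opening in cm, from 0 to 8.54, then the shift along the tool's x, y, z in cm, then the turn, a rotation vector about the tool's x, y, z in degrees. A call has 1 to 5 rows; each row shifts and turns the commanded pose from where the row before left it, along the tool's axes as they then stand; what a row does not reach is not made up. A row lasts 1/8 s, in which the tool goes at most 62.5 mm and 10.7 degrees, less where a joint would pass 70% of its speed; a pose out of reach is approached as far as the arm can. A call is refused whole if a number of a shift passes 6.25 or a number of a turn 10.7, either way. A call with a gripper value outside its range is refused whole. The fingers move at their own pace and stop on an object; "grip_force" is the grip in N (left out, the last holds). Time passes only in rows, so rows that do not move let the fingers close. It gives the time, the measured TCP pose, the force, the opening and the grip force at its end, in the units of the state.
- read_state(): the state, without advancing time (a new reading comes with each control period).
- read_camera(name): name is "scene" or "top"; returns the picture (420x560x3 uint8, red, green, blue); there is no depth.
- calibration(name): a dict with "camera_matrix" (3x3 intrinsics, pixels), "k1" (the pictures are not rectified: a ray, as slopes to the right and down, at radius r is drawn at 1 + k1 r^2 times it, then the intrinsics apply), "rvec" (rotation vector, rad) and "tvec" (3), from world to camera coordinates, as OpenCV has them. Camera axes: x right, y down, z forward; pixel columns grow to the right and rows downward; lengths in m; the calibration is good to about 2 mm. A picture is of the moment at which its call begins. calibration takes no time and is no camera call.
- finish_job(): hands the job in; it is judged then, once.
The state is a dict: "time": time; "q": joint angles; "joint_vel": joint speeds; "joint_torque": joint torques, N m; "tool_pos": TCP position; "tcp_rot": TCP orientation; "wrist_force": force on the tool from outside, world axes, zero at the start; "torque": the same for the moment, N m; "width": opening from 0.0 (shut) to 1.0 (fully open); "grip_force": force on a finger pad.
Only numpy, scipy, OpenCV 4.12 (cv2) and the standard library are available. Lean on these libraries where they do the work, as an engineer would, in place of code of your own. Each camera call takes 0.05 s, during which the arm holds its last target. There are 200 camera calls.

## Working session

There is one attempt and no reset: what is moved stays moved. The work goes in short steps, Python scripts to look and compute and a tool call to move; the robot and the scene stay as the last step left them, time stands still between calls to the robot, and variables do not carry over. Pictures are saved under pics/ and viewed, at most 14 in all, crops included, and the job is handed in when it is done.

Besides the shell and the picture viewer there is one more tool, called after ">>>" as name(argument=value, ...) on one line, values as JSON. move_arm: Moves the arm, as the interface text tells. Its arguments: {"type":"object","properties":{"series":{"type":"array"},"grip_force":{"type":"number"}},"required":["series"]}

```bash
mkdir -p pics; ls
python3 - <<'E'
from workcell import *
import cv2
for n in("scene","top"):
    im=read_camera(n); cv2.imwrite(f"pics/{n}0.png",cv2.cvtColor(im,cv2.COLOR_RGB2BGR)); print(calibration(n))
s=read_state();print(s)
E
```

```text
pics
{'camera_matrix': array([[473.57206706,   0.        , 278.72215254],
       [  0.        , 473.57206706, 218.74591469],
       [  0.        ,   0.        ,   1.        ]]), 'k1': -0.046870269230336534, 'rvec': array([ 0.8824798 ,  2.32336545, -1.26916564]), 'tvec': array([ 0.52942949, -0.07965997,  1.76562103])}
{'camera_matrix': array([[410.68733189,   0.        , 273.8588339 ],
       [  0.        , 410.68733189, 212.81912399],
       [  0.        ,   0.        ,   1.        ]]), 'k1': -0.12394786922238094, 'rvec': array([ 2.15548962, -2.04395155,  0.23988129]), 'tvec': array([-0.13538354,  0.5965695 ,  1.04784608])}
{'time': 0.1, 'q': array([ 1.30509876e+00,  2.64685743e-01,  1.60524468e+00,  5.93279581e-06,
        1.27369376e+00, -3.68878881e-02]), 'joint_vel': array([ 0.00078492, -0.00286164, -0.00290882,  0.00100402, -0.00023599,
       -0.00015882]), 'joint_torque': array([-8.18374265e-04, -5.16711724e+01, -3.68589413e+01, -5.84097234e-05,
        6.39005870e-03,  1.46511138e-05]), 'tool_pos': array([0.15292508, 0.65678729, 0.23807725]), 'tcp_rot': array([-0.35859684, -3.12074411,  0.00315302]), 'wrist_force': array([0.66369563, 0.2572534 , 0.5178038 ]), 'torque': array([-0.00418176, -0.06195453, -0.02672389]), 'grip_force': 0.0, 'width': 0.9972943158697769}
```

View pics/scene0.png

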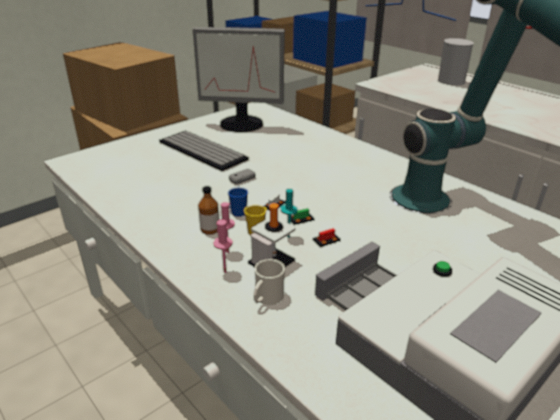

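View pics/top0.png

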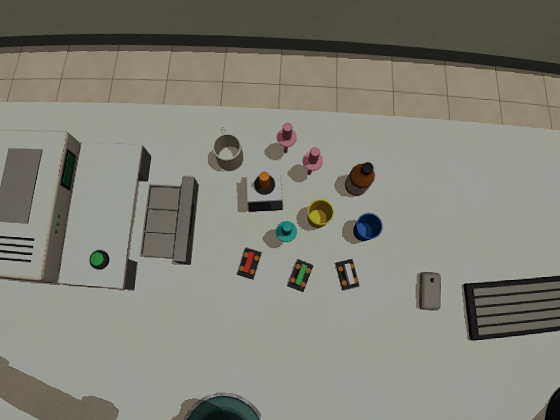

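The scene view shows the probe (orange, 273,215) in its stand. The blue beaker is at (238,202), the yellow at (256,219), the holders around (275–327,203–238), the drawer at (350,278) and the button at (443,268). In the top view: probe (264,180), yellow (320,213), blue (368,227), red/green/white holders (249,263)/(300,275)/(347,274), tray (163,222), button (99,260). A turquoise decoy is at (287,231) and there are pink ones at (288,135) and (313,158).

```bash
cat > h.py <<'E'
from workcell import *
import cv2, numpy as np
from scipy.spatial.transform import Rotation as R
def snap(n,f=None):
    im=read_camera(n)
    if f: cv2.imwrite(f"pics/{f}.png",cv2.cvtColor(im,cv2.COLOR_RGB2BGR))
    return im
def ray(n,px):
    c=calibration(n);K=c["camera_matrix"]
    p=cv2.undistortPoints(np.float64(px).reshape(-1,1,2),K,np.array([c["k1"],0,0,0,0.]))[:,0]
    M=cv2.Rodrigues(c["rvec"])[0]
    return -M.T@c["tvec"], np.c_[p,np.ones(len(p))]@M
def plane(n,px,z):
    o,d=ray(n,px); return o+d*((z-o[2])/d[:,2])[:,None]
def proj(n,X):
    c=calibration(n)
    return cv2.projectPoints(np.float64(X).reshape(-1,1,3),c["rvec"],c["tvec"],c["camera_matrix"],np.array([c["k1"],0,0,0,0.]))[0][:,0]
def tri(p1,p2):
    """p1 in top, p2 in scene"""
    o1,d1=ray("top",p1);o2,d2=ray("scene",p2);d1=d1[0];d2=d2[0]
    A=np.c_[d1,-d2];t=np.linalg.lstsq(A,o2-o1,rcond=None)[0]
    a=o1+t[0]*d1;b=o2+t[1]*d2
    return (a+b)/2,np.linalg.norm(a-b)
HSV={"orange":((4,150,120),(13,255,255)),"red":((0,160,100),(3,255,255)),"green":((50,120,60),(75,255,255)),
"yellow":((20,130,80),(32,255,255)),"blue":((100,130,40),(125,255,255))}
def blobs(im,col,minA=15):
    h=cv2.cvtColor(im,cv2.COLOR_RGB2HSV);m=cv2.inRange(h,*map(np.array,HSV[col]))
    cs,_=cv2.findContours(m,cv2.RETR_EXTERNAL,cv2.CHAIN_APPROX_NONE)
    return [(cv2.contourArea(c),np.round(cv2.minAreaRect(c)[0],1),np.round(cv2.minAreaRect(c)[1],1),round(cv2.minAreaRect(c)[2],1),cv2.boundingRect(c)) for c in sorted(cs,key=cv2.contourArea,reverse=True) if cv2.contourArea(c)>=minA]
E
python3 - <<'E'
from h import *
print(proj("top",[[0,0,0],[.5,0,0],[.5,.3,0],[.153,.657,.239]]),plane("top",[[264,180]],.1))
for n in("top","scene"):
    print(n,ray(n,[[0,0]])[0])
    im=snap(n)
    for c in HSV:
        print(c,blobs(im,c)[:4])
im=cv2.imread("pics/top0.png")
crop=im[120:300,80:400];cv2.imwrite("pics/c0.png",cv2.resize(crop,None,fx=2.5,fy=2.5,interpolation=cv2.INTER_CUBIC))
im=cv2.imread("pics/scene0.png")
crop=im[160:310,190:470];cv2.imwrite("pics/c1.png",cv2.resize(crop,None,fx=2.8,fy=2.8,interpolation=cv2.INTER_CUBIC))
E
```

```text
[[223.03890056 436.75788893]
 [235.32608836 251.72200897]
 [131.82319535 245.65866155]
 [-54.93904947 363.88702168]] [[ 0.68479235 -0.07247461  0.1       ]]
top [ 0.35068568 -0.11084098  1.15626083]
orange []
red [(87.5, array([248.6, 261.7]), array([ 5.4, 20.6]), 18.4, (244, 252, 10, 21))]
green [(125.0, array([ 96.3, 258.6]), array([12.1, 13.4]), 63.4, (90, 252, 14, 14)), (95.0, array([300.8, 274.1]), array([ 5.7, 20.7]), 20.6, (295, 264, 12, 21))]
yellow [(484.0, array([320.5, 212. ]), array([24., 25.]), 90.0, (308, 200, 26, 25))]
blue [(479.0, array([368.5, 226. ]), array([24.7, 24.7]), 45.0, (356, 213, 26, 26))]
scene [1.42048571 0.78357377 0.87880114]
orange []
red [(81.5, array([326.6, 234.3]), array([ 7.3, 14.9]), 71.6, (320, 229, 14, 11))]
green [(91.0, array([442.5, 266.5]), array([ 9., 13.]), 90.0, (436, 262, 14, 10)), (75.0, array([300.5, 213.9]), array([ 7.2, 14.5]), 77.5, (294, 209, 15, 10))]
yellow [(317.0, array([255. , 219.5]), array([27., 22.]), 90.0, (244, 206, 23, 28))]
blue [(1519.0, array([310. ,  37.5]), array([33.7, 53.3]), 3.8, (294, 12, 35, 54)), (1288.0, array([349.1,  40.3]), array([29.3, 53.1]), 3.4, (333, 13, 33, 54)), (331.0, array([237.5, 202. ]), array([26., 17.]), 90.0, (229, 189, 18, 27)), (250.5, array([245.5,  20.5]), array([39., 11.]), -0.0, (226, 15, 40, 12))]
```

View pics/c0.png

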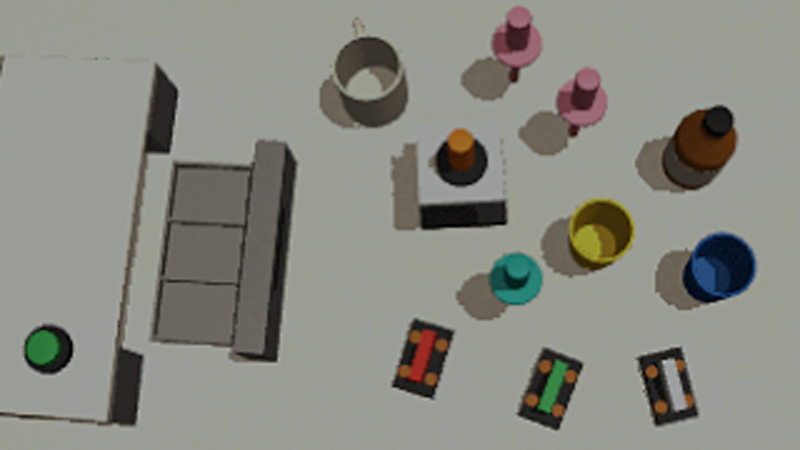

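View pics/c1.png

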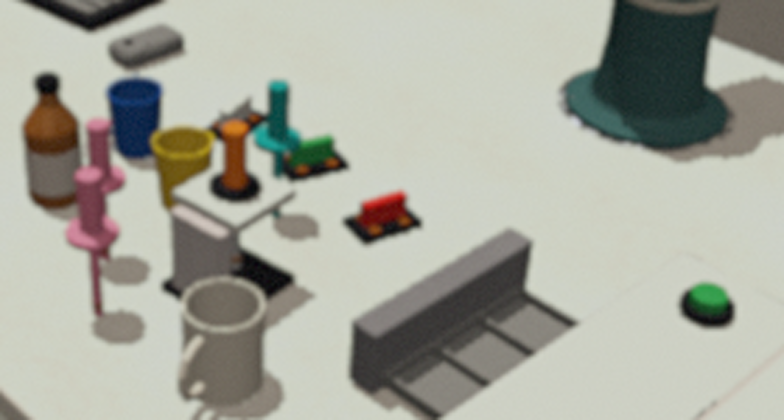

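The crops show that the stand is free around the handle (crop 460,150). The turquoise decoy stands between the stand and the holders (517,275). All three holders are present, and the bays lie left of the panel, opening toward +y. Now I'll measure.

```bash
cat >> h.py <<'E'
HSV["orange"]=((5,170,110),(14,255,255)); HSV["turq"]=((80,100,60),(98,255,255))
def rib(im,col):
    """rib top from top view: centre xy, yaw of long axis"""
    h=cv2.cvtColor(im,cv2.COLOR_RGB2HSV)
    m=cv2.inRange(h,*map(np.array,HSV[col]))
    return m
E
python3 - <<'E'
from h import *
np.set_printoptions(precision=4,suppress=True)
t=cv2.cvtColor(cv2.imread("pics/top0.png"),cv2.COLOR_BGR2RGB);s=cv2.cvtColor(cv2.imread("pics/scene0.png"),cv2.COLOR_BGR2RGB)
for nm,im in(("top",t),("scene",s)):
    for c in("orange","turq"): print(nm,c,blobs(im,c,8)[:5])
    h=cv2.cvtColor(im,cv2.COLOR_RGB2HSV);print(h[175:190:3,265] if nm=="top" else h[205:225:4,273])
# beakers, rim z=.085: fit ellipse of hull
for c in("yellow","blue"):
    h=cv2.cvtColor(t,cv2.COLOR_RGB2HSV);m=cv2.inRange(h,*map(np.array,HSV[c]));cs=max(cv2.findContours(m,0,1)[0],key=cv2.contourArea)
    P=plane("top",cs[:,0].astype(float),.085)
    print(c,cv2.minEnclosingCircle(np.float32(P[:,:2])), P[:,:2].min(0),P[:,:2].max(0))
# dark plates + panel
h=cv2.cvtColor(t,cv2.COLOR_RGB2HSV)
for nm,(x,y) in dict(red=(249,263),green=(300,275),white=(347,274)).items():
    sub=np.zeros(t.shape[:2],np.uint8);sub[y-22:y+22,x-20:x+20]=255
    m=((t.max(2)<70)|((h[...,1]>120))).astype(np.uint8)*255&sub
    if nm=="white": m=cv2.morphologyEx(m,cv2.MORPH_CLOSE,np.ones((9,9)))
    cs=max(cv2.findContours(m,0,1)[0],key=cv2.contourArea)
    P=plane("top",cs[:,0].astype(float),.01);r=cv2.minAreaRect(np.float32(P[:,:2]*1000));print(nm,r)
for nm,c in(("red","red"),("green","green")):
    m=cv2.inRange(h,*map(np.array,HSV[c]));m[:, :200]=0
    cs=max(cv2.findContours(m,0,1)[0],key=cv2.contourArea)
    P=plane("top",cs[:,0].astype(float),.038);print(nm,"rib",cv2.minAreaRect(np.float32(P[:,:2]*1000)))
print("button",tri([[96.3,258.6]],[[442.5,266.5]]))
# panel & tray corners read off crop0
cr=lambda p:np.array(p)/2.5+[80,120]
print("panel top z81", plane("top",cr([[258,142],[285,142],[233,360],[275,360]]),.081))
print("tray walls z28", plane("top",cr([[176,163],[252,166],[235,346],[152,342]]),.028))
print("spec edge z95", plane("top",cr([[153,60],[108,420]]),.095))
print("plate z120",plane("top",cr([[417,145],[504,137],[507,203],[418,207]]),.12))
print("flange",plane("top",cr([[462,159]]),.128),"top",plane("top",cr([[461,138]]),.195))
print("turq top",tri(cr([[517,268]]),np.array([[278,88]])/2.8+[190,160]))
print("turq flange",plane("top",cr([[516,279]]),.0),tri(cr([[516,279]]),np.array([[277,138]])/2.8+[190,160]))
print("orange tri",tri(cr([[461,136]]),np.array([[235,128]])/2.8+[190,160]))
E
```

```text
top orange [(12.0, array([246.1, 254.3]), array([4., 4.]), 26.6, (244, 252, 5, 6)), (10.0, array([344. , 282.5]), array([3., 4.]), 90.0, (342, 281, 5, 4)), (10.0, array([297.5, 266. ]), array([4., 3.]), 90.0, (296, 264, 4, 5)), (9.5, array([340.2, 268.4]), array([3.6, 3.6]), 63.4, (338, 266, 5, 5)), (9.0, array([292. , 279.5]), array([3., 4.]), 90.0, (290, 278, 5, 4))]
top turq [(304.0, array([286. , 231.5]), array([19., 20.]), 90.0, (276, 222, 21, 20))]
[[ 17 197 155]
 [ 18 194 155]
 [ 13 245  75]
 [ 11 243  64]
 [ 12 255  60]]
scene orange [(90.0, array([272.6, 214.6]), array([ 8.8, 22.3]), 6.3, (269, 204, 10, 23)), (82.0, array([206.6, 203.3]), array([13.1,  9.8]), 11.3, (200, 198, 14, 11))]
scene turq [(188.0, array([287.6, 205.3]), array([31.6, 15.1]), 76.8, (280, 189, 17, 33))]
[[ 16 215 208]
 [ 13 218 125]
 [ 12 219 121]
 [ 14 244 119]
 [ 14 236 120]]
yellow ((0.6085236072540283, -0.22814194858074188), 0.03567268326878548) [ 0.5746 -0.2624] [ 0.6421 -0.1945]
blue ((0.5766704678535461, -0.35936829447746277), 0.03575833886861801) [ 0.5433 -0.3929] [ 0.6123 -0.3248]
red ((468.908
[... 655 characters left out ...]
 0.1216 0.081 ]
 [0.4477 0.1538 0.081 ]
 [0.4503 0.1092 0.081 ]]
tray walls z28 [[0.6751 0.258  0.028 ]
 [0.6759 0.1684 0.028 ]
 [0.468  0.1662 0.028 ]
 [0.4667 0.2605 0.028 ]]
spec edge z95 [[0.7747 0.2782 0.095 ]
 [0.3759 0.276  0.095 ]]
plate z120 [[ 0.6816 -0.0274  0.12  ]
 [ 0.6954 -0.1189  0.12  ]
 [ 0.6233 -0.1255  0.12  ]
 [ 0.614  -0.0331  0.12  ]]
flange [[ 0.6662 -0.0762  0.128 ]] top [[ 0.6671 -0.0762  0.195 ]]
turq top (array([ 0.5454, -0.1377,  0.1679]), np.float64(6.587195482674197e-05))
turq flange [[ 0.5657 -0.1418  0.    ]] (array([ 0.5458, -0.1384,  0.1038]), np.float64(0.001714639593647748))
orange tri (array([ 0.6675, -0.0742,  0.1944]), np.float64(0.005185475400403806))
```

```bash
cat >> h.py <<'E'
def chain(*T, s=None):
    """legs through world points (x,y,z,tool-y angle deg): shift in the tool axes (cm) first, then turn about tool z (deg)"""
    s=s or read_state();p=s["tool_pos"];M=R.from_rotvec(s["tcp_rot"]).as_matrix()
    tilt=R.from_matrix(M).inv().apply(np.cross(M[:,2],[0,0,-1]))*57.3
    a=np.degrees(np.arctan2(M[1,1],M[0,1]))
    print("t %.1f pos"%s["time"],p.round(4),"yangle %.2f tilt fix"%a,tilt.round(2),"w %.3f F"%s["width"],s["wrist_force"].round(1),"grip %.1f"%s["grip_force"])
    for x,y,z,b in T:
        c,q=np.cos(np.radians(a)),np.sin(np.radians(a))
        d=np.array([x,y,z])-p
        # tool y=(c,q,0), tool z=down, tool x = y cross z
        sh=np.array([d@[-q,c,0],d@[c,q,0],-d[2]])*100
        tr=(a-b+180)%360-180
        print("  to",(x,y,z,b),"shift",sh.round(2),"rows %.1f"%(np.abs(sh).max()/6.25),"turn",round(tr,1))
        p=np.array([x,y,z]);a=b
E
python3 - <<'E'
from h import *
chain((.667,-.0755,.30,76.9),(.667,-.0755,.15,76.9),(.667,-.0755,.29,76.9),(.577,-.3595,.29,76.9))
E
```

```text
t 0.2 pos [0.153  0.657  0.2384] yangle 76.89 tilt fix [-0.08 -0.   -0.  ] w 0.997 F [-0.2  0.4  0.5] grip 0.0
  to (0.667, -0.0755, 0.3, 76.9) shift [-66.68 -59.68  -6.16] rows 10.7 turn -0.0
  to (0.667, -0.0755, 0.15, 76.9) shift [ 0.  0. 15.] rows 2.4 turn 0.0
  to (0.667, -0.0755, 0.29, 76.9) shift [  0.   0. -14.] rows 2.2 turn 0.0
  to (0.577, -0.3595, 0.29, 76.9) shift [  2.33 -29.7   -0.  ] rows 4.8 turn 0.0
```

>>> move_arm(series=[5.5,-4.4,-3.9,-1.2,0,0,0,5.5,-4.4,-3.9,-1.2,0,0,0,5.5,-4.4,-3.9,-1.2,0,0,0,5.5,-4.4,-3.9,-1.2,0,0,0,5.5,-4.4,-3.9,-1.2,0,0,0])

```text
time: 0.82
tool_pos: [0.3238, 0.4159, 0.2996]
tcp_rot: [0.358, 3.121, 0.0]
wrist_force: [0.6, 1.0, 0.7]
width: 0.642
grip_force: 0.0
```

>>> move_arm(series=[5.5,-4.4,-3.9,0,0,0,0,5.5,-4.4,-3.9,0,0,0,0,5.5,-4.4,-3.9,0,0,0,0,5.5,-4.4,-3.9,0,0,0,0,5.5,-4.4,-3.9,0,0,0,0])

```text
time: 1.45
tool_pos: [0.4939, 0.1761, 0.2994]
tcp_rot: [0.359, 3.121, 0.001]
wrist_force: [0.7, 0.7, 0.3]
width: 0.649
grip_force: 0.0
```

>>> move_arm(series=[5.5,-4.4,-3.9,0,0,0,0,5.5,-4.4,-3.9,0,0,0,0,5.5,-4.4,-3.9,0,0,0,0,5.5,-4.4,-3.9,0,0,0,0,5.5,-4.4,-3.9,0,0,0,0])

```text
time: 2.08
tool_pos: [0.664, -0.0637, 0.2991]
tcp_rot: [-0.359, -3.121, -0.0]
wrist_force: [-0.6, 0.9, 1.0]
width: 0.646
grip_force: 0.0
```

Run:
```python
from h import *
chain((.667,-.0755,.30,76.9),(.667,-.0755,.15,76.9))
```

```text
t 2.1 pos [ 0.664  -0.0637  0.2991] yangle 76.88 tilt fix [ 0.01 -0.01  0.  ] w 0.646 F [-0.6  0.9  1. ] grip 0.0
  to (0.667, -0.0755, 0.3, 76.9) shift [-0.56 -1.08 -0.09] rows 0.2 turn -0.0
  to (0.667, -0.0755, 0.15, 76.9) shift [ 0.  0. 15.] rows 2.4 turn 0.0
```

>>> move_arm(series=[5.5,-0.6,-1.1,0,0,0,0,5.5,0,0,5,0,0,0,5.5,0,0,5,0,0,0,5.5,0,0,3,0,0,0,5.5,0,0,2,0,0,0])

```text
time: 2.7
tool_pos: [0.665, -0.0731, 0.1471]
tcp_rot: [-0.357, -3.118, -0.001]
wrist_force: [0.2, -0.7, 0.8]
width: 0.646
grip_force: 0.0
```

>>> move_arm(series=[0,0,0,0,0,0,0,0,0,0,0,0,0,0,0,0,0,0,0,0,0,0,0,0,0,0,0,0,0,0,0,0,0,0,0], grip_force=50)

```text
time: 3.32
tool_pos: [0.6671, -0.0742, 0.1504]
tcp_rot: [0.359, 3.119, 0.0]
wrist_force: [-0.4, -1.0, 1.8]
width: 0.296
grip_force: 49.4
```

Run:
```python
from h import *
chain((.667,-.0755,.15,76.9),(.667,-.0755,.29,76.9),(.577,-.3595,.29,76.9))
snap("scene","s1");im=cv2.imread("pics/s1.png")
cv2.imwrite("pics/s1c.png",cv2.resize(im[140:290,190:390],None,fx=3,fy=3))
```

```text
t 3.3 pos [ 0.6671 -0.0742  0.1504] yangle 76.88 tilt fix [ 0.01  0.09 -0.  ] w 0.296 F [-0.4 -1.   1.8] grip 49.4
  to (0.667, -0.0755, 0.15, 76.9) shift [-0.02 -0.13  0.04] rows 0.0 turn -0.0
  to (0.667, -0.0755, 0.29, 76.9) shift [  0.   0. -14.] rows 2.2 turn 0.0
  to (0.577, -0.3595, 0.29, 76.9) shift [  2.33 -29.7   -0.  ] rows 4.8 turn 0.0
```

View pics/s1c.png

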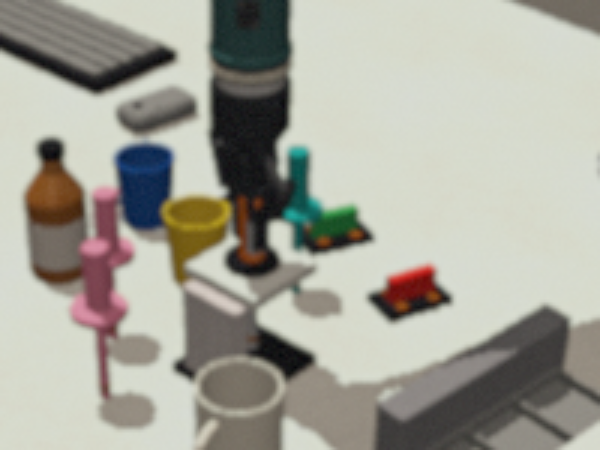

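The crop shows the fingers closed on the orange handle (250,225) with the flange on the plate. I'll lift it and carry it to the blue beaker.

>>> move_arm(series=[0,0,0,-2,0,0,0,0,0,0,-3,0,0,0,0,0,0,-3,0,0,0,0,0,0,-3,0,0,0,0,0,0,-3,0,0,0])

```text
time: 4.0
tool_pos: [0.6665, -0.0741, 0.2916]
tcp_rot: [0.359, 3.12, -0.0]
wrist_force: [0.3, -0.1, -1.9]
width: 0.291
grip_force: 49.2
```

>>> move_arm(series=[0,0.2,-3,0,0,0,0,0,0.2,-3,0,0,0,0,0,0.2,-3,0,0,0,0,0,0.2,-3,0,0,0,0,0,0.2,-3,0,0,0,0])

```text
time: 4.62
tool_pos: [0.6225, -0.2189, 0.2906]
tcp_rot: [0.358, 3.12, -0.0]
wrist_force: [0.3, 0.0, -2.0]
width: 0.29
grip_force: 49.3
```

>>> move_arm(series=[0,0.3,-3,0,0,0,0,0,0.3,-3,0,0,0,0,0,0.3,-3,0,0,0,0,0,0.3,-3,0,0,0,0,0,0.3,-2.8,0,0,0,0])

```text
time: 5.25
tool_pos: [0.5742, -0.3597, 0.2905]
tcp_rot: [0.359, 3.12, -0.001]
wrist_force: [0.5, -1.0, -1.9]
width: 0.294
grip_force: 49.3
```

Run:
```python
from h import *
chain((.577,-.3595,.29,76.9),(.577,-.3595,.175,76.9),(.577,-.3595,.29,76.9),(.6085,-.228,.29,76.9))
snap("top","t2");snap("scene","s2")
a=cv2.imread("pics/t2.png")[150:300,250:430];b=cv2.imread("pics/s2.png")[120:270,170:350]
cv2.imwrite("pics/d2.png",cv2.resize(np.hstack([a,b]),None,fx=2.2,fy=2.2))
```

```text
t 5.2 pos [ 0.5742 -0.3597  0.2905] yangle 76.88 tilt fix [-0.02  0.05  0.  ] w 0.294 F [ 0.5 -1.  -1.9] grip 49.3
  to (0.577, -0.3595, 0.29, 76.9) shift [-0.27  0.09  0.05] rows 0.0 turn -0.0
  to (0.577, -0.3595, 0.175, 76.9) shift [ 0.   0.  11.5] rows 1.8 turn 0.0
  to (0.577, -0.3595, 0.29, 76.9) shift [  0.    0.  -11.5] rows 1.8 turn 0.0
  to (0.6085, -0.228, 0.29, 76.9) shift [-0.09 13.52 -0.  ] rows 2.2 turn 0.0
```

View pics/d2.png

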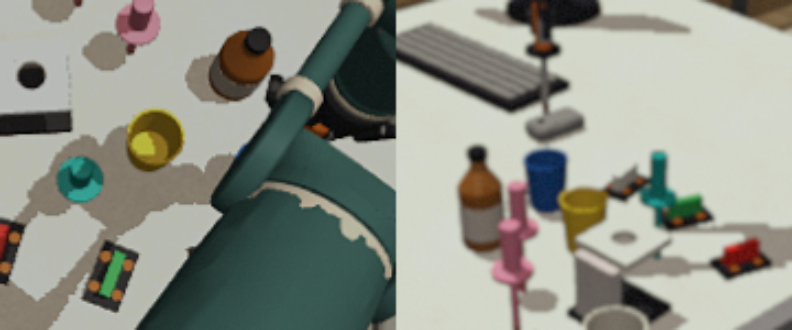

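The probe hangs vertically above the blue beaker (crop 545,110 over 546,165). The empty stand hole shows at crop (32,75). Dipping now.

>>> move_arm(series=[0,-0.3,0.1,2,0,0,0,0,0,0,3,0,0,0,0,0,0,3,0,0,0,0,0,0,2,0,0,0,0,0,0,1.5,0,0,0])

```text
time: 5.98
tool_pos: [0.5777, -0.3573, 0.1725]
tcp_rot: [-0.357, -3.12, -0.001]
wrist_force: [0.6, -0.1, -2.3]
width: 0.291
grip_force: 49.4
```

>>> move_arm(series=[0,0,0,0,0,0,0,0,0,0,0,0,0,0,0,0,0,0,0,0,0,0,0,0,-3,0,0,0,0,0,0,-4,0,0,0])

```text
time: 6.6
tool_pos: [0.5772, -0.3581, 0.2444]
tcp_rot: [-0.359, -3.119, -0.001]
wrist_force: [-0.3, -0.1, -0.8]
width: 0.292
grip_force: 49.4
```

>>> move_arm(series=[0,0,0,-4.5,0,0,0,0,0,3,0,0,0,0,0,0,3.5,0,0,0,0,0,0,3.5,0,0,0,0,0,-0.1,3.5,0,0,0,0])

```text
time: 7.22
tool_pos: [0.6098, -0.2264, 0.2907]
tcp_rot: [0.359, 3.119, -0.001]
wrist_force: [0.6, 0.4, -1.5]
width: 0.288
grip_force: 49.6
```

Run:
```python
from h import *
chain((.6085,-.228,.175,76.9))
im=snap("top");h=cv2.cvtColor(im,cv2.COLOR_RGB2HSV)
for c in("yellow","blue"):
    m=cv2.inRange(h,*map(np.array,HSV[c]));cs=cv2.findContours(m,0,1)[0]
    if cs:
        cs=max(cs,key=cv2.contourArea);P=plane("top",cs[:,0].astype(float),.085)
        print(c,cv2.contourArea(cs),cv2.minEnclosingCircle(np.float32(P[:,:2])))
t=cv2.imread("pics/t2.png");g=cv2.cvtColor(t,6)
sub=np.zeros_like(g);sub[165:200,255:275]=255
m=((g<70)*255).astype(np.uint8)&sub;m[200:]=0
for c in cv2.findContours(m,0,1)[0]:
    if cv2.contourArea(c)>20: q=cv2.fitEllipse(c);print(q,plane("top",[q[0]],.12), plane("top",[q[0]],.114))
```

```text
t 7.2 pos [ 0.6098 -0.2264  0.2907] yangle 76.87 tilt fix [-0.02  0.12  0.  ] w 0.288 F [ 0.6  0.4 -1.5] grip 49.6
  to (0.6085, -0.228, 0.175, 76.9) shift [ 0.09 -0.19 11.57] rows 1.9 turn -0.0
yellow 0.5 ((0.6423811912536621, -0.21952612698078156), 0.0020752178970724344)
blue 146.5 ((0.5731494426727295, -0.3683810830116272), 0.03387622907757759)
((263.70013427734375, 184.04351806640625), (10.32503890991211, 11.568716049194336), 77.4231948852539) [[ 0.66728382 -0.07306282  0.12      ]] [[ 0.66911694 -0.07284409  0.114     ]]
```

>>> move_arm(series=[0,0.1,-0.2,2,0,0,0,0,0,0,3,0,0,0,0,0,0,3,0,0,0,0,0,0,2,0,0,0,0,0,0,1.5,0,0,0])

```text
time: 7.9
tool_pos: [0.6072, -0.2295, 0.1726]
tcp_rot: [-0.36, -3.12, -0.0]
wrist_force: [1.6, 0.0, -2.1]
width: 0.293
grip_force: 49.7
```

>>> move_arm(series=[0,0,0,0,0,0,0,0,0,0,0,0,0,0,0,0,0,0,0,0,0,0,0,0,-3,0,0,0,0,0,0,-4,0,0,0])

```text
time: 8.52
tool_pos: [0.6074, -0.2285, 0.2444]
tcp_rot: [-0.358, -3.119, -0.001]
wrist_force: [0.4, 1.0, -1.0]
width: 0.293
grip_force: 49.7
```

>>> move_arm(series=[0,0,0,-4.5,0,0,0,0,0,-3,0,0,0,0,0,0,-3.5,0,0,0,0,0,0,-3.5,0,0,0,0,0,0.1,-3.5,0,0,0,0])

```text
time: 9.15
tool_pos: [0.5765, -0.3612, 0.2906]
tcp_rot: [0.358, 3.119, -0.001]
wrist_force: [0.3, 0.2, -1.1]
width: 0.29
grip_force: 49.7
```

Run:
```python
from h import *
chain((.577,-.3595,.175,76.9))
im=snap("scene","s3");cv2.imwrite("pics/d3.png",cv2.resize(cv2.imread("pics/s3.png")[100:270,170:350],None,fx=2.5,fy=2.5))
print([blobs(im,c)[:4] for c in("yellow","blue")])
```

```text
t 9.2 pos [ 0.5765 -0.3612  0.2906] yangle 76.91 tilt fix [-0.04  0.11 -0.  ] w 0.290 F [ 0.3  0.2 -1.1] grip 49.7
  to (0.577, -0.3595, 0.175, 76.9) shift [-1.000e-02  1.800e-01  1.156e+01] rows 1.8 turn 0.0
[[(313.5, array([256.9, 217.6]), array([26.4, 22.3]), 76.0, (244, 206, 23, 28))], [(1287.5, array([349.2,  40. ]), array([29.1, 53.9]), 3.6, (333, 13, 33, 54)), (1242.0, array([310.5,  41.5]), array([33., 47.]), 0.0, (294, 18, 34, 48)), (330.0, array([237.5, 202. ]), array([26., 17.]), 90.0, (229, 189, 18, 27)), (16.0, array([256.5,  24.5]), array([3., 7.]), 90.0, (253, 23, 8, 4))]]
```

View pics/d3.png

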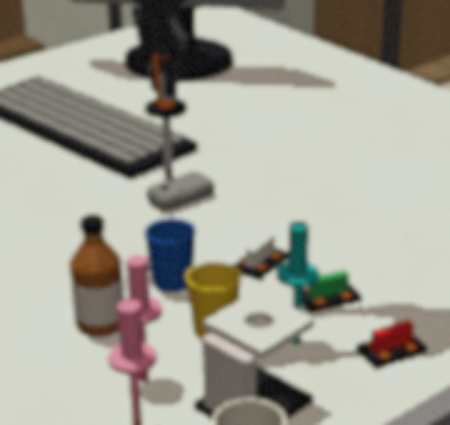

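The probe is upright above the blue beaker (crop 167,150 over 171,250), and both beakers are unmoved. Second rinse, then back to the stand.

>>> move_arm(series=[0,0,0.2,2,0,0,0,0,0,0,3,0,0,0,0,0,0,3,0,0,0,0,0,0,2,0,0,0,0,0,0,1.5,0,0,0])

```text
time: 9.82
tool_pos: [0.5767, -0.3571, 0.1727]
tcp_rot: [-0.357, -3.12, -0.001]
wrist_force: [0.1, 0.2, -1.7]
width: 0.293
grip_force: 49.6
```

>>> move_arm(series=[0,0,0,0,0,0,0,0,0,0,0,0,0,0,0,0,0,0,0,0,0,0,0,0,-3,0,0,0,0,0,0,-4,0,0,0])

```text
time: 10.45
tool_pos: [0.5762, -0.3579, 0.2443]
tcp_rot: [-0.359, -3.119, -0.001]
wrist_force: [0.3, -0.7, -2.6]
width: 0.292
grip_force: 49.7
```

>>> move_arm(series=[0,0,0,-5,0,0,0,0,0,3,0,0,0,0,0,-0.3,3,0,0,0,0,0,-0.3,3,0,0,0,0,0,-0.3,3,0,0,0,0])

```text
time: 11.08
tool_pos: [0.6133, -0.2427, 0.2956]
tcp_rot: [0.359, 3.119, -0.001]
wrist_force: [-0.4, 0.2, -1.4]
width: 0.293
grip_force: 49.8
```

>>> move_arm(series=[0,-0.3,3,0,0,0,0,0,-0.3,3,0,0,0,0,0,-0.3,3,0,0,0,0,0,-0.3,3,0,0,0,0,0,-0.2,3,0,0,0,0])

```text
time: 11.7
tool_pos: [0.661, -0.0996, 0.2955]
tcp_rot: [0.359, 3.119, -0.0]
wrist_force: [0.6, -0.3, -1.4]
width: 0.293
grip_force: 49.8
```

>>> move_arm(series=[0,0,2.5,0,0,0,0,0,0,0,0,0,0,0])

```text
time: 11.95
tool_pos: [0.6666, -0.0743, 0.2949]
tcp_rot: [0.355, 3.121, 0.0]
wrist_force: [0.3, -0.6, -2.0]
width: 0.29
grip_force: 49.9
```

Run:
```python
from h import *
chain((.667,-.0740,.29,76.9),(.667,-.074,.1504,76.9))
```

```text
t 11.9 pos [ 0.6666 -0.0743  0.2949] yangle 77.02 tilt fix [ 0.02  0.05 -0.  ] w 0.290 F [ 0.3 -0.6 -2. ] grip 49.9
  to (0.667, -0.074, 0.29, 76.9) shift [-0.04  0.04  0.49] rows 0.1 turn 0.1
  to (0.667, -0.074, 0.1504, 76.9) shift [ 0.    0.   13.96] rows 2.2 turn 0.0
```

>>> move_arm(series=[0,0,0,4,0,0,0,0,0,0,4,0,0,0,0,0,0,3,0,0,0,0,0,0,2,0,0,0,0,0,0,1.3,0,0,0])

```text
time: 12.58
tool_pos: [0.666, -0.0767, 0.1506]
tcp_rot: [-0.359, -3.121, 0.0]
wrist_force: [-0.4, -0.1, -2.3]
width: 0.29
grip_force: 49.9
```

>>> move_arm(series=[0,0,0,0,0,0,0,0,0,0,0,0,0,0])

```text
time: 12.82
tool_pos: [0.6669, -0.0763, 0.1526]
tcp_rot: [0.358, 3.119, -0.0]
wrist_force: [0.5, 0.2, -0.4]
width: 0.289
grip_force: 49.8
```

>>> move_arm(series=[5.5,0,0,0,0,0,0,5.5,0,0,0,0,0,0,5.5,0,0,0,0,0,0,5.5,0,0,0,0,0,0,5.5,0,0,0,0,0,0])

```text
time: 13.45
tool_pos: [0.6661, -0.0761, 0.1513]
tcp_rot: [0.359, 3.121, -0.0]
wrist_force: [-0.4, 0.4, 0.1]
width: 0.642
grip_force: 0.0
```

>>> move_arm(series=[5.5,0,0,-4,0,0,0,5.5,0,0,-5,0,0,0,5.5,0,0,-6,0,0,0,5.5,0,0,0,0,0,0])

```text
time: 13.95
tool_pos: [0.6695, -0.0766, 0.3096]
tcp_rot: [0.357, 3.108, -0.001]
wrist_force: [1.0, 0.9, 0.0]
width: 0.645
grip_force: 0.0
```

Run:
```python
from h import *
snap("scene","s4")
chain((.4694,-.0413,.15,75),(.4694,-.0413,.02,75))
c=cv2.resize(cv2.imread("pics/s4.png")[150:330,190:470],None,fx=2.5,fy=2.5);cv2.imwrite("pics/d4.png",c)
```

```text
t 14.0 pos [ 0.668  -0.0764  0.3057] yangle 76.89 tilt fix [ 0.03  0.44 -0.  ] w 0.648 F [-0.2  0.  -1.2] grip 0.0
  to (0.4694, -0.0413, 0.15, 75) shift [20.14 -1.09 15.57] rows 3.2 turn 1.9
  to (0.4694, -0.0413, 0.02, 75) shift [ 0.  0. 13.] rows 2.1 turn 0
```

View pics/d4.png

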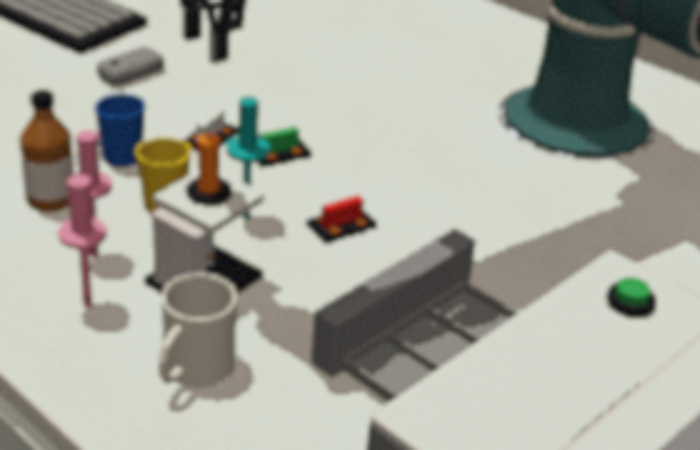

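The probe hangs upright in its stand (crop 208,165) and the gripper is clear of it. Now I'll re-measure the holders and check the tray lines.

```bash
cat >> h.py <<'E'
def holders(im,exp):
    """plate rect near expected xy: centre m, long-axis angle deg"""
    h=cv2.cvtColor(im,cv2.COLOR_RGB2HSV);out={}
    for nm,(x,y) in exp.items():
        u,v=proj("top",[[x,y,.01]])[0].astype(int)
        sub=np.zeros(im.shape[:2],np.uint8);sub[max(v-28,0):v+28,max(u-28,0):u+28]=255
        m=((im.max(2)<70)|(h[...,1]>120)).astype(np.uint8)*255&sub
        m=cv2.morphologyEx(m,cv2.MORPH_CLOSE,np.ones((9,9)))
        cs=[c for c in cv2.findContours(m,0,1)[0] if cv2.contourArea(c)>150]
        for c in cs:
            P=plane("top",c[:,0].astype(float),.01);(cx,cy),(a,b),g=cv2.minAreaRect(np.float32(P[:,:2]*1000))
            if b>a: g+=90
            print(nm,"c",round(cx/1000,4),round(cy/1000,4),"size %.0f %.0f"%(max(a,b),min(a,b)),"long %.1f"%((g+90)%180-90))
E
python3 - <<'E'
from h import *
im=snap("top","t5")
holders(im,dict(red=(.469,-.041),green=(.443,-.185),white=(.452,-.315)))
chain((.469,-.041,.2,75))
t=cv2.imread("pics/top0.png",0)
for v in(200,222,245): print(v,t[v,135:205])
E
```

```text
red c 0.4702 -0.0379 size 162 57 long -10.0
green c 0.4071 -0.2206 size 77 46 long -18.8
white c 0.4524 -0.3151 size 78 48 long 15.2
t 14.1 pos [ 0.6666 -0.0762  0.3027] yangle 76.89 tilt fix [ 0.01  0.15 -0.  ] w 0.647 F [-0.2  0.4 -0.6] grip 0.0
  to (0.469, -0.041, 0.2, 75) shift [20.04 -1.06 10.27] rows 3.2 turn 1.9
200 [ 92 100 143 157 155 154 155 156 155 156 156 152  98  47  58 104 102 100
 100 102 101 100 102 100 102 101 102 101 102 101 103 102 101 101 101 102
 102 103 101 102 102 102 104  57  48  95  98  96  98  97  98  97  99  99
  98  99  86  30  37  37  35  55 119 159 155 155 155 155 154 154]
222 [157 156 154 154 155 154 155 156 161 104  44  54 105 102 101 102 100 101
 102 100 101 102 102 102 102 102 103 102 103 103 102 104 102 103 103 102
 103 102 103 103 107  62  63  99  98  96  97  97  98  96  97  97  98 100
  75  28  16  32  33  77 143 157 155 155 155 155 154 155 155 155]
245 [154 155 155 155 156 149 116  66  48 100 102 102 102 103 101 102 103 102
 103 103 103 103 103 103 103 104 103 103 103 103 103 103 103 103 102 103
 104 105  71  46  98 101 100 100 100  99  98  99  99 101 102  94  31  35
  38  36  34  77 163 156 155 155 155 154 155 155 155 156 154 155]
```

Run:
```python
from h import *
np.set_printoptions(precision=4,suppress=True)
print("far wall",plane("top",[[146.8,200],[144,222],[141.3,245]],.028)[:,:2])
print("inner top edge",plane("top",[[178.5,200],[176.5,222],[173.7,245]],.081)[:,:2])
print("outer top edge",plane("top",[[191.3,200],[188.9,222],[186.5,245]],.081)[:,:2])
t=cv2.imread("pics/top0.png",0)
print(t[180:265,160]);
```

```text
far wall [[0.6305 0.263 ]
 [0.5659 0.2632]
 [0.4999 0.263 ]]
inner top edge [[0.6219 0.1575]
 [0.5607 0.1565]
 [0.4981 0.1576]]
outer top edge [[0.6237 0.1224]
 [0.5625 0.1229]
 [0.5001 0.1233]]
[155 154 155 156 145  93  48  71 103 101 100  99 101 101 101 101 102 101
 100 100 101 102 100 101 101 101 101 104  92  54  87 104 103 103 103 102
 102 102 102 101 102 103 102 103 102 104 102 103 101 101 103 104  85  84
 102 103 103 103 103 103 103 102 103 104 102 104 103 103 103 103 103 102
 103 103 102 103  96  90 159 155 155 155 155 155 155]
```

>>> move_arm(series=[4,4,0,2,0,0,0,4,4,0,2,0,0,0,4,4,-0.3,2,0,0,0,4,4,-0.3,2,0,0,0,4,4,-0.5,2.3,0,0,1.9])

```text
time: 14.68
tool_pos: [0.4661, -0.0409, 0.1954]
tcp_rot: [-0.411, -3.111, -0.0]
wrist_force: [0.2, -0.5, -0.1]
width: 0.465
grip_force: 0.0
```

Run:
```python
from h import *
im=snap("scene")
print("red scene",blobs(im,"red")[:2],"before: 326.6 234.3, 320,229,14,11")
chain((.4694,-.0413,.12,75),(.4694,-.0413,.022,75),(.4694,-.0413,.16,75),(.639,.2065,.16,0))
```

```text
red scene [(86.0, array([326.1, 234.5]), array([ 7.6, 15.7]), 74.1, (319, 229, 15, 11))] before: 326.6 234.3, 320,229,14,11
t 14.7 pos [ 0.457  -0.0397  0.1894] yangle 74.89 tilt fix [-0.14 -1.05 -0.  ] w 0.470 F [-6.9  1.2 -3.6] grip 0.0
  to (0.4694, -0.0413, 0.12, 75) shift [-1.24  0.17  6.94] rows 1.1 turn -0.1
  to (0.4694, -0.0413, 0.022, 75) shift [0.  0.  9.8] rows 1.6 turn 0
  to (0.4694, -0.0413, 0.16, 75) shift [  0.    0.  -13.8] rows 2.2 turn 0
  to (0.639, 0.2065, 0.16, 0) shift [-9.97 28.33 -0.  ] rows 4.5 turn 75
```

>>> move_arm(series=[4,0,0,0,0,0,0,4,0,0,0,0,0,0])

```text
time: 14.98
tool_pos: [0.4697, -0.0415, 0.1984]
tcp_rot: [0.41, 3.114, 0.0]
wrist_force: [0.6, 0.2, 0.8]
width: 0.469
grip_force: 0.0
```

Run:
```python
from h import *
np.set_printoptions(precision=4,suppress=True)
print(plane("top",[[160,185.3],[160,209],[160,232.5],[160,256.7]],.028)[:,:2])
chain((.4694,-.0413,.022,75),(.4694,-.0413,.16,75))
```

```text
[[0.6762 0.2297]
 [0.6061 0.2213]
 [0.5384 0.2136]
 [0.4704 0.206 ]]
t 15.0 pos [ 0.4697 -0.0415  0.1984] yangle 75.00 tilt fix [0.01 0.04 0.  ] w 0.469 F [0.6 0.2 0.8] grip 0.0
  to (0.4694, -0.0413, 0.022, 75) shift [ 0.03  0.02 17.64] rows 2.8 turn -0.0
  to (0.4694, -0.0413, 0.16, 75) shift [  0.    0.  -13.8] rows 2.2 turn 0
```

>>> move_arm(series=[4,0,0,5,0,0,0,4,0,0,5,0,0,0,4,0,0,4,0,0,0,4,0,0,2.4,0,0,0,4,0,0,1.2,0,0,0], grip_force=40)

```text
time: 15.6
tool_pos: [0.4697, -0.0415, 0.0213]
tcp_rot: [-0.41, -3.114, -0.0]
wrist_force: [-0.0, 0.2, 0.3]
width: 0.47
grip_force: 0.0
```

>>> move_arm(series=[4,0,0,0,0,0,0,0,0,0,0,0,0,0,0,0,0,0,0,0,0,0,0,0,0,0,0,0,0,0,0,0,0,0,0])

```text
time: 16.23
tool_pos: [0.4705, -0.0416, 0.0238]
tcp_rot: [0.41, 3.111, -0.0]
wrist_force: [-0.7, -0.1, 5.9]
width: 0.154
grip_force: 39.9
```

>>> move_arm(series=[0,0,0,-2,0,0,0,0,0,0,-4,0,0,0,0,0,0,-4,0,0,0,0,0,0,-4,0,0,0,0,0,0,0,0,0,0])

```text
time: 16.85
tool_pos: [0.4714, -0.0418, 0.166]
tcp_rot: [0.409, 3.107, -0.0]
wrist_force: [0.8, 0.1, -1.8]
width: 0.152
grip_force: 39.0
```

Run:
```python
from h import *
chain((.640,.209,.165,0))
chain((.469,-.041,.165,0),(.640,.209,.165,0))
```

```text
t 16.9 pos [ 0.4714 -0.0418  0.166 ] yangle 75.00 tilt fix [ 0.05  0.44 -0.  ] w 0.152 F [ 0.8  0.1 -1.8] grip 39.0
  to (0.64, 0.209, 0.165, 0) shift [-9.79 28.59  0.1 ] rows 4.6 turn 75.0
t 16.9 pos [ 0.4714 -0.0418  0.166 ] yangle 75.00 tilt fix [ 0.05  0.44 -0.  ] w 0.152 F [ 0.8  0.1 -1.8] grip 39.0
  to (0.469, -0.041, 0.165, 0) shift [0.25 0.01 0.1 ] rows 0.0 turn 75.0
  to (0.64, 0.209, 0.165, 0) shift [25.  17.1 -0. ] rows 4.0 turn 0
```

>>> move_arm(series=[0,-2,5.8,0,0,0,0,0,-2,5.8,0,0,0,0,0,-2,5.8,0,0,0,0,0,-2,5.8,0,0,0,0,0,-1.8,5.4,0,0,0,0])

```text
time: 17.48
tool_pos: [0.6372, 0.211, 0.1597]
tcp_rot: [-0.409, -3.112, 0.002]
wrist_force: [-0.1, -0.3, 0.5]
width: 0.157
grip_force: 39.2
```

>>> move_arm(series=[0,0,0,0,0,0,10,0,0,0,0,0,0,10,0,0,0,0,0,0,10,0,0,0,0,0,0,10,0,0,0,0,0,0,10])

```text
time: 18.1
tool_pos: [0.636, 0.2091, 0.1595]
tcp_rot: [-1.694, -2.642, 0.005]
wrist_force: [0.1, 0.4, -0.4]
width: 0.156
grip_force: 39.5
```

>>> move_arm(series=[0,0,0,0,0,0,10,0,0,0,0,0,0,10,0,0,0,0,0,0,5,0,0,0,0,0,0,0,0,0,0,0,0,0,0])

```text
time: 18.73
tool_pos: [0.6368, 0.2092, 0.1609]
tcp_rot: [-2.219, -2.222, 0.003]
wrist_force: [0.6, 0.7, -0.6]
width: 0.154
grip_force: 39.4
```

Run:
```python
from h import *
chain((.640,.209,.12,0),(.640,.209,.041,0))
snap("scene","s6");snap("top","t6")
a=cv2.imread("pics/t6.png")[130:310,80:260];b=cv2.imread("pics/s6.png")[170:350,280:460]
cv2.imwrite("pics/d6.png",cv2.resize(np.hstack([a,b]),None,fx=2.2,fy=2.2))
```

```text
t 18.7 pos [0.6368 0.2092 0.1609] yangle 0.07 tilt fix [-0.11  0.03  0.  ] w 0.154 F [ 0.6  0.7 -0.6] grip 39.4
  to (0.64, 0.209, 0.12, 0) shift [-0.02  0.32  4.09] rows 0.7 turn 0.1
  to (0.64, 0.209, 0.041, 0) shift [0.  0.  7.9] rows 1.3 turn 0
```

View pics/d6.png

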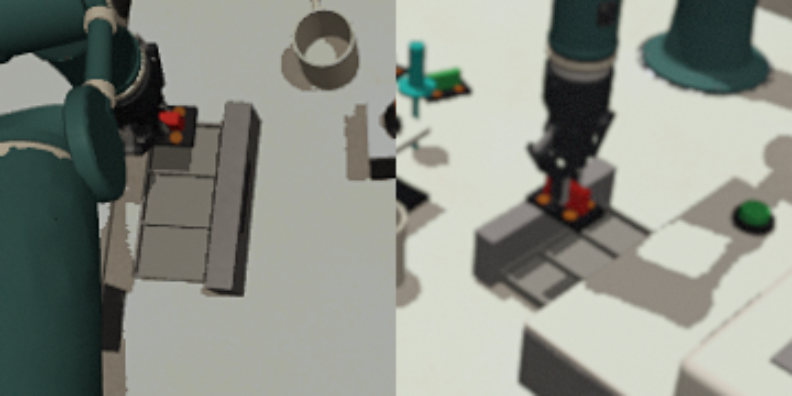

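The red holder is level above the far bay (top crop 180,125), with its length along the bay. Lowering and releasing.

>>> move_arm(series=[0,0,0.3,3,0,0,0,0,0,0,4,0,0,0,0,0,0,2.5,0,0,0,0,0,0,1.5,0,0,0,0,0,0,0.8,0,0,0])

```text
time: 19.45
tool_pos: [0.6404, 0.2094, 0.0436]
tcp_rot: [-2.221, -2.221, 0.001]
wrist_force: [-0.2, 1.0, -1.5]
width: 0.154
grip_force: 39.4
```

>>> move_arm(series=[0,0,0,0,0,0,0,0,0,0,0,0,0,0,3,0,0,0,0,0,0,3,0,0,0,0,0,0,3,0,0,0,0,0,0])

```text
time: 20.08
tool_pos: [0.6409, 0.2095, 0.0448]
tcp_rot: [2.221, 2.221, 0.001]
wrist_force: [-1.1, 0.5, -0.5]
width: 0.354
grip_force: 0.0
```

>>> move_arm(series=[3,0,0,-3,0,0,0,3,0,0,-5,0,0,0,3,0,0,-5,0,0,0,3,0,0,0,0,0,0])

```text
time: 20.58
tool_pos: [0.6444, 0.2106, 0.1812]
tcp_rot: [2.218, 2.217, 0.016]
wrist_force: [-0.5, 0.3, -0.3]
width: 0.354
grip_force: 0.0
```

Run:
```python
from h import *
im=snap("top","t7")
holders(im,dict(green=(.407,-.22),white=(.452,-.315)))
print(blobs(im,"red"),blobs(snap("scene"),"red"),proj("scene",[[.64,.209,.054]]))
chain((.407,-.2206,.165,-109))
```

```text
green c 0.407 -0.2202 size 79 48 long -18.3
white c 0.4523 -0.3152 size 77 49 long 15.6
[(84.5, array([162. , 194.2]), array([20.1,  5.3]), 4.1, (152, 191, 21, 7))] [(155.0, array([350.7, 293.3]), array([21. ,  9.6]), 36.0, (343, 284, 19, 18))] [[351.76644479 289.4384334 ]]
t 20.7 pos [0.6409 0.2095 0.1752] yangle -0.01 tilt fix [ 0.1  -0.03  0.  ] w 0.352 F [-0.6 -1.  -0.8] grip 0.0
  to (0.407, -0.2206, 0.165, -109) shift [-43.02 -23.39   1.02] rows 6.9 turn 109.0
```

>>> move_arm(series=[4,-4.8,-2.6,-1.5,0,0,0,4,-4.8,-2.6,-1.5,0,0,0,4,-4.8,-2.6,0,0,0,0,4,-4.8,-2.6,0,0,0,0,4,-4.8,-2.6,0,0,0,0])

```text
time: 21.3
tool_pos: [0.508, -0.0317, 0.2019]
tcp_rot: [-2.219, -2.22, 0.004]
wrist_force: [0.7, -0.7, 0.4]
width: 0.47
grip_force: 0.0
```

>>> move_arm(series=[4,-4.8,-2.6,0,0,0,0,4,-4.8,-2.6,0,0,0,0,4,-4.8,-2.6,0,0,0,0,4,-4.6,-2.6,0,0,0,-10,4,0,0,0,0,0,-10])

```text
time: 21.92
tool_pos: [0.4048, -0.2203, 0.202]
tcp_rot: [-1.81, -2.563, 0.002]
wrist_force: [0.9, 0.8, -0.5]
width: 0.468
grip_force: 0.0
```

>>> move_arm(series=[4,0,0,0,0,0,-10.5,4,0,0,0,0,0,-10.5,4,0,0,0,0,0,-10.5,4,0,0,0,0,0,-10,4,0,0,0,0,0,-10])

```text
time: 22.55
tool_pos: [0.4064, -0.2176, 0.2018]
tcp_rot: [-0.508, -3.096, -0.003]
wrist_force: [-0.5, 0.6, 0.6]
width: 0.467
grip_force: 0.0
```

>>> move_arm(series=[4,0,0,0,0,0,0])

```text
time: 22.68
tool_pos: [0.4066, -0.2177, 0.2022]
tcp_rot: [-0.52, -3.094, -0.002]
wrist_force: [-0.2, 0.7, 0.4]
width: 0.467
grip_force: 0.0
```

Run:
```python
from h import *
im=snap("scene"); g=[b for b in blobs(im,"green") if b[1][0]<400]
print("green",g,"expect",proj("scene",[[.407,-.2204,.03]]), "red rib",plane("top",[[162,194.2]],.054))
chain((.407,-.2204,.024,71.5))
```

```text
green [(57.5, array([301.8, 206.2]), array([ 7.1, 12.6]), 78.7, (295, 202, 14, 9))] expect [[301.40732142 204.43928148]] red rib [[0.64302873 0.2129866  0.054     ]]
t 22.7 pos [ 0.4068 -0.2178  0.2025] yangle 70.83 tilt fix [ 0.04 -0.19  0.  ] w 0.467 F [ 0.1 -0.7  0. ] grip 0.0
  to (0.407, -0.2204, 0.024, 71.5) shift [-0.1  -0.24 17.85] rows 2.9 turn -0.7
```

>>> move_arm(series=[4,-0.1,-0.2,5,0,0,-0.7,4,0,0,5,0,0,0,4,0,0,4,0,0,0,4,0,0,2.6,0,0,0,4,0,0,1.2,0,0,0])

```text
time: 23.35
tool_pos: [0.4063, -0.2195, 0.024]
tcp_rot: [-0.502, -3.097, -0.003]
wrist_force: [0.2, 0.8, 0.3]
width: 0.465
grip_force: 0.0
```

>>> move_arm(series=[4,0,0,0,0,0,0,0,0,0,0,0,0,0,0,0,0,0,0,0,0,0,0,0,0,0,0,0,0,0,0,0,0,0,0])

```text
time: 23.98
tool_pos: [0.4094, -0.2214, 0.0278]
tcp_rot: [0.499, 3.099, -0.002]
wrist_force: [0.1, -0.5, 5.9]
width: 0.153
grip_force: 40.6
```

>>> move_arm(series=[0,0,0,-2,0,0,0,0,0,0,-4,0,0,0,0,0,0,-4,0,0,0,0,0,0,-4,0,0,0,0,0,0,-1,0,0,0])

```text
time: 24.6
tool_pos: [0.4097, -0.2216, 0.1793]
tcp_rot: [0.498, 3.096, -0.003]
wrist_force: [0.4, 0.2, -1.2]
width: 0.155
grip_force: 39.7
```

Run:
```python
from h import *
chain((.572,.209,.165,71.5))
```

```text
t 24.6 pos [ 0.4097 -0.2216  0.1793] yangle 71.71 tilt fix [-0.08  0.32 -0.  ] w 0.155 F [ 0.4  0.2 -1.2] grip 39.7
  to (0.572, 0.209, 0.165, 71.5) shift [-1.9  45.98  1.43] rows 7.4 turn 0.2
```

>>> move_arm(series=[0,-0.2,5.7,0,0,0,0,0,-0.2,5.7,0,0,0,0,0,-0.2,5.7,0,0,0,0,0,-0.2,5.7,0,0,0,0,0,-0.2,5.7,0,0,0,0])

```text
time: 25.22
tool_pos: [0.5063, 0.0486, 0.1747]
tcp_rot: [-0.499, -3.1, 0.001]
wrist_force: [0.7, -0.8, -0.8]
width: 0.158
grip_force: 39.8
```

>>> move_arm(series=[0,-0.2,5.7,0,0,0,0,0,-0.2,5.7,0,0,0,0,0,-0.2,5.7,0,0,0,10,0,0,0,0,0,0,10,0,0,0,0,0,0,10])

```text
time: 25.85
tool_pos: [0.5652, 0.2081, 0.1738]
tcp_rot: [-1.289, -2.862, 0.004]
wrist_force: [0.1, 0.4, -1.5]
width: 0.154
grip_force: 39.9
```

>>> move_arm(series=[0,0,0,0,0,0,10,0,0,0,0,0,0,10,0,0,0,0,0,0,10,0,0,0,0,0,0,10,0,0,0,0,0,0,1.7])

```text
time: 26.48
tool_pos: [0.5653, 0.207, 0.1744]
tcp_rot: [-2.22, -2.221, 0.004]
wrist_force: [0.7, -0.1, -1.4]
width: 0.15
grip_force: 39.9
```

>>> move_arm(series=[0,0,0,0,0,0,0,0,0,0,0,0,0,0])

```text
time: 26.72
tool_pos: [0.5661, 0.2072, 0.1759]
tcp_rot: [-2.219, -2.223, 0.001]
wrist_force: [0.6, -0.2, 0.1]
width: 0.154
grip_force: 39.9
```

Run:
```python
from h import *
chain((.572,.209,.042,0))
```

```text
t 26.7 pos [0.5661 0.2072 0.1759] yangle 0.11 tilt fix [-0.03  0.01  0.  ] w 0.154 F [ 0.6 -0.2  0.1] grip 39.9
  to (0.572, 0.209, 0.042, 0) shift [ 0.17  0.59 13.39] rows 2.1 turn 0.1
```

>>> move_arm(series=[0,0.2,0.6,3,0,0,0,0,0,0,4,0,0,0,0,0,0,3,0,0,0,0,0,0,2.2,0,0,0,0,0,0,1,0,0,0])

```text
time: 27.35
tool_pos: [0.5711, 0.2091, 0.0434]
tcp_rot: [-2.219, -2.221, 0.005]
wrist_force: [-19.2, -2.4, 47.4]
width: 0.156
grip_force: 46.8
```

>>> move_arm(series=[0,0,0,0.2,0,0,0,0,0,0,0,0,0,0,3,0,0,0,0,0,0,3,0,0,0,0,0,0,3,0,0,0,0,0,0])

```text
time: 27.98
tool_pos: [0.5725, 0.2094, 0.0424]
tcp_rot: [2.221, 2.222, 0.0]
wrist_force: [-0.2, -0.1, -0.2]
width: 0.348
grip_force: 0.0
```

>>> move_arm(series=[3,0,0,-3,0,0,0,3,0,0,-5,0,0,0,3,0,0,-5,0,0,0,3,0,0,-3,0,0,0,3,0,0,0,0,0,0])

```text
time: 28.6
tool_pos: [0.5746, 0.21, 0.2061]
tcp_rot: [2.219, 2.219, 0.01]
wrist_force: [0.2, 0.8, -0.1]
width: 0.35
grip_force: 0.0
```

Run:
```python
from h import *
im=snap("top","t8")
holders(im,dict(white=(.452,-.315)))
for c in("red","green"):
    for b in blobs(im,c): print(c,b[1],b[3],plane("top",[b[1]],.054).round(4))
chain((.4523,-.3151,.2,-74.5))
```

```text
white c 0.4523 -0.3152 size 77 49 long 15.6
red [161.6 194.1] 4.1 [[0.6433 0.2142 0.054 ]]
green [159. 218.] 5.2 [[0.5745 0.2135 0.054 ]]
t 28.6 pos [0.5732 0.2096 0.2036] yangle 0.02 tilt fix [ 0.17 -0.05 -0.  ] w 0.354 F [-0.2  0.5 -0.1] grip 0.0
  to (0.4523, -0.3151, 0.2, -74.5) shift [-52.46 -12.1    0.36] rows 8.4 turn 74.5
```

>>> move_arm(series=[4,-5.8,-1.4,-1,0,0,0,4,-5.8,-1.4,-1,0,0,0,4,-5.8,-1.4,0,0,0,0,4,-5.8,-1.4,0,0,0,0,4,-5.8,-1.4,0,0,0,0])

```text
time: 29.28
tool_pos: [0.5004, -0.0821, 0.2199]
tcp_rot: [-2.219, -2.22, 0.003]
wrist_force: [0.8, -0.0, 1.1]
width: 0.467
grip_force: 0.0
```

>>> move_arm(series=[4,-5.8,-1.3,0,0,0,0,4,-5.8,-1.3,0,0,0,0,4,-5.8,-1.3,0,0,0,0,4,-6,-1.2,0,0,0,10,4,0,0,0,0,0,10.5])

```text
time: 29.9
tool_pos: [0.4492, -0.3181, 0.2196]
tcp_rot: [-2.589, -1.775, 0.003]
wrist_force: [-0.3, 0.5, -0.6]
width: 0.467
grip_force: 0.0
```

>>> move_arm(series=[4,0,0,0,0,0,10.5,4,0,0,0,0,0,10.5,4,0,0,0,0,0,10.5,4,0,0,0,0,0,10.5,4,0,0,0,0,0,10.5])

```text
time: 30.52
tool_pos: [0.4503, -0.3138, 0.2194]
tcp_rot: [-3.105, -0.455, 0.005]
wrist_force: [1.2, -0.1, 0.9]
width: 0.472
grip_force: 0.0
```

>>> move_arm(series=[4,0,0,0,0,0,1.5,4,0,0,0,0,0,0])

```text
time: 30.78
tool_pos: [0.451, -0.3143, 0.2209]
tcp_rot: [-3.111, -0.428, 0.003]
wrist_force: [-0.1, -0.2, 0.4]
width: 0.467
grip_force: 0.0
```

Run:
```python
from h import *
chain((.4523,-.3151,.026,-74.5))
```

```text
t 30.8 pos [ 0.451  -0.3143  0.2209] yangle -74.33 tilt fix [-0.11  0.08 -0.  ] w 0.467 F [-0.1 -0.2  0.4] grip 0.0
  to (0.4523, -0.3151, 0.026, -74.5) shift [ 0.11  0.12 19.49] rows 3.1 turn 0.2
```

>>> move_arm(series=[4,0.1,0.1,6,0,0,0,4,0,0,6,0,0,0,4,0,0,4,0,0,0,4,0,0,2.3,0,0,0,4,0,0,1.2,0,0,0])

```text
time: 31.4
tool_pos: [0.4516, -0.3145, 0.0253]
tcp_rot: [-3.11, -0.427, 0.004]
wrist_force: [-0.1, -0.3, 0.2]
width: 0.47
grip_force: 0.0
```

>>> move_arm(series=[4,0,0,0,0,0,0,0,0,0,0,0,0,0,0,0,0,0,0,0,0,0,0,0,0,0,0,0,0,0,0,0,0,0,0])

```text
time: 32.02
tool_pos: [0.454, -0.3163, 0.0289]
tcp_rot: [3.111, 0.424, 0.004]
wrist_force: [-0.4, 0.6, 6.3]
width: 0.151
grip_force: 41.2
```

>>> move_arm(series=[0,0,0,-2,0,0,0,0,0,0,-4,0,0,0,0,0,0,-4,0,0,0,0,0,0,-5,0,0,0,0,0,0,0,0,0,0])

```text
time: 32.65
tool_pos: [0.4555, -0.3175, 0.1826]
tcp_rot: [3.106, 0.423, 0.011]
wrist_force: [1.3, 0.3, -1.7]
width: 0.154
grip_force: 40.3
```

Run:
```python
from h import *
chain((.504,.209,.19,-74.5))
```

```text
t 32.6 pos [ 0.4555 -0.3175  0.1826] yangle -74.48 tilt fix [ 0.45 -0.34  0.  ] w 0.154 F [ 1.3  0.3 -1.7] grip 40.3
  to (0.504, 0.209, 0.19, -74.5) shift [ 18.76 -49.43  -0.74] rows 7.9 turn 0.0
```

>>> move_arm(series=[0,2.1,-5.4,-1.5,0,0,0,0,2.1,-5.4,-1.5,0,0,0,0,2.1,-5.5,0,0,0,0,0,2.1,-5.5,0,0,0,0,0,2.1,-5.5,0,0,0,0])

```text
time: 33.28
tool_pos: [0.4797, -0.0224, 0.2058]
tcp_rot: [-3.112, -0.424, 0.003]
wrist_force: [0.7, -0.2, -0.4]
width: 0.149
grip_force: 40.3
```

>>> move_arm(series=[0,2.1,-5.5,0,0,0,0,0,2.1,-5.5,0,0,0,0,0,2.1,-5.5,0,0,0,0,0,2,-5.6,1,0,0,-10,0,0,0,1,0,0,-10])

```text
time: 33.9
tool_pos: [0.5007, 0.2147, 0.1855]
tcp_rot: [-2.986, -0.974, 0.002]
wrist_force: [-0.4, -1.1, -1.3]
width: 0.149
grip_force: 40.3
```

>>> move_arm(series=[0,0,0,0,0,0,-10,0,0,0,0,0,0,-10,0,0,0,0,0,0,-10,0,0,0,0,0,0,-10,0,0,0,0,0,0,-10])

```text
time: 34.52
tool_pos: [0.5005, 0.2105, 0.1854]
tcp_rot: [-2.299, -2.139, 0.004]
wrist_force: [0.0, -0.3, -0.5]
width: 0.15
grip_force: 40.3
```

>>> move_arm(series=[0,0,0,0,0,0,-4.5,0,0,0,0,0,0,0,0,0,0,0,0,0,0])

```text
time: 34.9
tool_pos: [0.5011, 0.2107, 0.1863]
tcp_rot: [-2.222, -2.22, 0.002]
wrist_force: [-0.6, -0.1, -1.0]
width: 0.151
grip_force: 40.3
```

Run:
```python
from h import *
chain((.504,.209,.043,0))
```

```text
t 34.9 pos [0.5011 0.2107 0.1863] yangle -0.06 tilt fix [-0.09  0.03 -0.  ] w 0.151 F [-0.6 -0.1 -1. ] grip 40.3
  to (0.504, 0.209, 0.043, 0) shift [-0.17  0.29 14.33] rows 2.3 turn -0.1
```

>>> move_arm(series=[0,-0.1,0.3,5,0,0,0,0,0,0,5,0,0,0,0,0,0,3,0,0,0,0,0,0,0.9,0,0,0,0,0,0,0,0,0,0])

```text
time: 35.52
tool_pos: [0.5047, 0.2099, 0.0482]
tcp_rot: [-2.221, -2.221, 0.001]
wrist_force: [-0.1, 0.3, -1.4]
width: 0.154
grip_force: 40.2
```

>>> move_arm(series=[3,0,0,0,0,0,0,3,0,0,0,0,0,0,3,0,0,0,0,0,0,3,0,0,0,0,0,0])

```text
time: 36.02
tool_pos: [0.505, 0.21, 0.0488]
tcp_rot: [2.221, 2.222, 0.001]
wrist_force: [-0.4, 0.3, -0.3]
width: 0.355
grip_force: 0.0
```

>>> move_arm(series=[3,0,0,-3,0,0,0,3,0,0,-5,0,0,0,3,0,0,-6,0,0,0,3,-6,0,-6,0,0,0,3,-6,0,-2,0,0,0])

```text
time: 36.65
tool_pos: [0.5065, 0.1065, 0.2564]
tcp_rot: [2.215, 2.222, 0.008]
wrist_force: [0.5, -0.3, -0.1]
width: 0.353
grip_force: 0.0
```

>>> move_arm(series=[0,-6,0,0,0,0,0,0,-6,0,0,0,0,0,0,0,0,0,0,0,0])

```text
time: 37.02
tool_pos: [0.5045, -0.0173, 0.2525]
tcp_rot: [2.227, 2.214, -0.001]
wrist_force: [0.2, 0.5, 0.3]
width: -0.001
grip_force: 0.0
```

Run:
```python
from h import *
im=snap("top","t9");snap("scene","s9")
for c in("red","green"):
    for b in blobs(im,c): print(c,b[1],b[3],plane("top",[b[1]],.054).round(4))
a=cv2.imread("pics/t9.png")[130:310,70:250];b=cv2.imread("pics/s9.png")[170:350,280:460]
cv2.imwrite("pics/d9.png",cv2.resize(np.hstack([a,b]),None,fx=2.2,fy=2.2))
chain((.571,.03,.25,0),(.571,.09,.07,0))
g=cv2.cvtColor(im,7)
for v in(200,222,245): print(v,g[v,170:200])
```

```text
red [157.  193.5] 90.0 [[0.6443 0.2275 0.054 ]]
green [ 96.5 258.5] 90.0 [[0.4514 0.3767 0.054 ]]
green [154.5 217.5] 90.0 [[0.5752 0.2264 0.054 ]]
t 37.1 pos [ 0.5047 -0.014   0.2522] yangle -0.11 tilt fix [-0.   -0.04  0.  ] w 0.002 F [0.5 0.3 0.3] grip 0.0
  to (0.571, 0.03, 0.25, 0) shift [4.42 6.63 0.22] rows 1.1 turn -0.1
  to (0.571, 0.09, 0.07, 0) shift [ 6.  0. 18.] rows 2.9 turn 0
200 [60 59 61 59 51 38 28 24 55 59 60 60 59 60 61 61 60 61 61 61 61 61 62 62
 63 61 63 62 62 63]
222 [ 66  62  59  52  41  64  94  94  94 109 107 109 108 110 109 109 108 111
 109  72  26  14  43  38  86 155 172 170 171 172]
245 [ 58  37  21  20  27  65  66  67  66  66  66  65  66  65  66  67  59  22
  27  27  32  32  64 117 114 114 112 111 112 111]
```

View pics/d9.png

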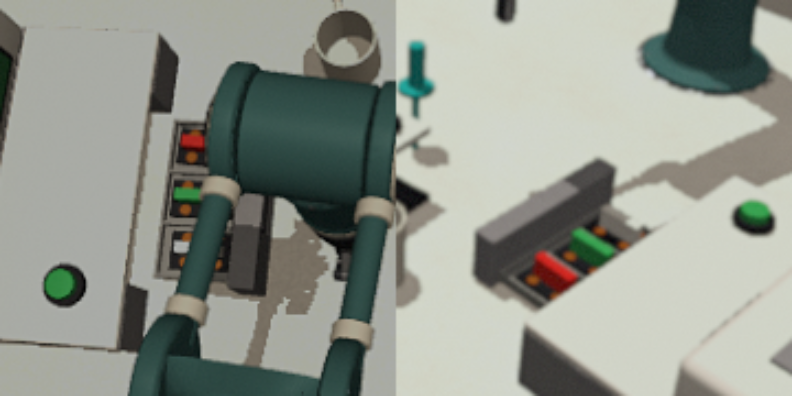

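All three ribs sit upright in their bays (scene crop: red 555,270, green 592,245; top crop: white 183,247). Next I'll close the drawer with the shut fingers.

>>> move_arm(series=[0,3.7,3.3,0,0,0,0,0,3.7,3.4,3,0,0,0,0,0,0,6,0,0,0,0,0,0,6,0,0,0,0,0,0,4.5,0,0,0])

```text
time: 37.75
tool_pos: [0.57, 0.0629, 0.0542]
tcp_rot: [-2.216, -2.224, 0.003]
wrist_force: [0.3, -1.3, 0.1]
width: -0.003
grip_force: 0.0
```

>>> move_arm(series=[0,3,0,0,0,0,0,0,1.5,0,0,0,0,0,0,1.5,0,0,0,0,0,0,2,0,0,0,0,0,0,2,0,0,0,0,0])

```text
time: 38.38
tool_pos: [0.5718, 0.1615, 0.0576]
tcp_rot: [2.221, 2.221, 0.0]
wrist_force: [-0.2, -2.4, -1.7]
width: 0.001
grip_force: 1.5
```

>>> move_arm(series=[0,2,0,0,0,0,0,0,1.8,0,0,0,0,0,0,1.2,0,0,0,0,0,0,0.6,0,0,0,0,0,0,0,0,0,0,0,0])

```text
time: 39.0
tool_pos: [0.572, 0.2172, 0.0575]
tcp_rot: [-2.221, -2.222, -0.002]
wrist_force: [0.0, -0.0, -0.1]
width: -0.002
grip_force: 0.0
```

Run:
```python
from h import *
im=snap("top","t10")
chain((.571,.236,.055,0))
for c in("red","green"):
    for b in blobs(im,c): print(c,b[1],plane("top",[b[1]],.054).round(4))
```

```text
t 39.0 pos [0.5719 0.2168 0.0574] yangle 0.02 tilt fix [ 0.02 -0.04 -0.  ] w 0.003 F [-0.7 -1.4  0.1] grip 0.0
  to (0.571, 0.236, 0.055, 0) shift [ 1.92 -0.09  0.24] rows 0.3 turn 0.0
```

Good contact; I'll continue in small pushes until the stop.

>>> move_arm(series=[0,0.6,0,0,0,0,0,0,0.6,0,0,0,0,0,0,0.4,0,0,0,0,0,0,0,0,0,0,0,0])

```text
time: 39.55
tool_pos: [0.5717, 0.233, 0.0572]
tcp_rot: [-2.221, -2.222, -0.001]
wrist_force: [0.1, 0.3, -1.1]
width: 0.006
grip_force: 0.0
```

>>> move_arm(series=[0,0.4,0,0,0,0,0,0,0,0,0,0,0,0])

```text
time: 39.8
tool_pos: [0.5717, 0.2363, 0.0572]
tcp_rot: [2.221, 2.222, -0.0]
wrist_force: [1.3, -1.8, -0.1]
width: -0.001
grip_force: 1.3
```

>>> move_arm(series=[0,0.4,0,0,0,0,0,0,0,0,0,0,0,0])

```text
time: 40.05
tool_pos: [0.5716, 0.2364, 0.0572]
tcp_rot: [2.217, 2.221, -0.009]
wrist_force: [-0.4, -14.8, 3.9]
width: 0.001
grip_force: 8.1
```

>>> move_arm(series=[0,-3,0,0,0,0,0,0,0,0,-6,0,0,0,0,0,0,-6,0,0,0,0,0,0,-4,0,0,0,0,0,0,0,0,0,0])

```text
time: 40.67
tool_pos: [0.5747, 0.212, 0.2229]
tcp_rot: [2.219, 2.219, 0.015]
wrist_force: [-0.2, 0.2, -0.6]
width: 0.0
grip_force: 0.0
```

Run:
```python
from h import *
im=snap("top","t11");s=snap("scene","s11")
chain((.4465,.35,.21,0),(.4465,.35,.122,0))
for n,i in(("top",im),("scene",s)): print(n,[(b[1],b[4]) for b in blobs(i,"green")])
for g in ("top","scene"):
    print(g,proj(g,[[.4465,.35,.113]]))
a=cv2.imread("pics/t11.png")[110:290,60:240];b=cv2.imread("pics/s11.png")[190:370,300:480]
cv2.imwrite("pics/d11.png",cv2.resize(np.hstack([a,b]),None,fx=2.2,fy=2.2))
```

```text
t 40.8 pos [0.5717 0.2109 0.2176] yangle 0.03 tilt fix [ 0.05 -0.06  0.  ] w -0.001 F [ 0.6 -0.5 -0.8] grip 0.0
  to (0.4465, 0.35, 0.21, 0) shift [ 13.92 -12.52   0.76] rows 2.2 turn 0.0
  to (0.4465, 0.35, 0.122, 0) shift [0.  0.  8.8] rows 1.4 turn 0
top []
scene [(array([442.5, 266. ]), (436, 261, 14, 11))]
top [[ 96.74219504 258.32095111]]
scene [[443.1436212  266.42588664]]
```

View pics/d11.png

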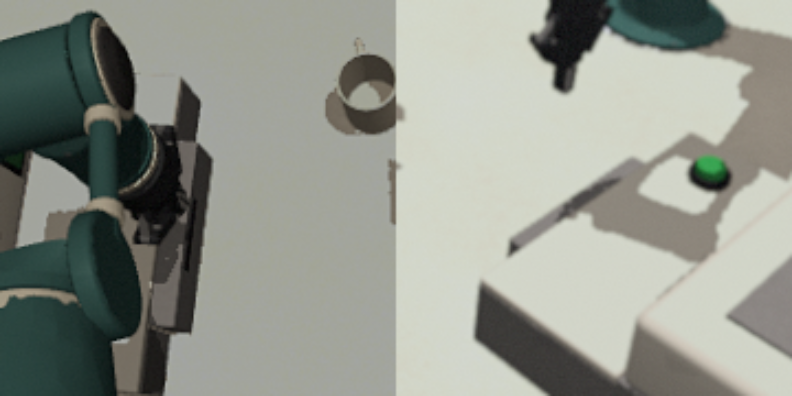

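The drawer panel now stands against the spectrometer front (top crop 185,240), and it reached its stop. Next, the button.

>>> move_arm(series=[0,4,-4,0,0,0,0,0,4,-4,0,0,0,0,0,4,-4,0,0,0,0,0,1.9,-0.5,0.8,0,0,0,0,0,0,5,0,0,0])

```text
time: 41.4
tool_pos: [0.4484, 0.3526, 0.1609]
tcp_rot: [2.217, 2.224, 0.011]
wrist_force: [0.3, 0.7, 0.3]
width: -0.0
grip_force: 0.0
```

>>> move_arm(series=[0,0,0,2.5,0,0,0,0,0,0,0,0,0,0])

```text
time: 41.65
tool_pos: [0.4445, 0.3475, 0.1298]
tcp_rot: [-2.22, -2.221, 0.013]
wrist_force: [-0.1, 0.1, -0.4]
width: 0.002
grip_force: 0.0
```

>>> move_arm(series=[0,0,0,0.6,0,0,0,0,0,0,0.3,0,0,0,0,0,0,0,0,0,0])

```text
time: 42.02
tool_pos: [0.4475, 0.3496, 0.1263]
tcp_rot: [2.221, 2.221, 0.003]
wrist_force: [0.6, -1.3, 1.3]
width: -0.0
grip_force: 0.8
```

>>> move_arm(series=[0,0,0,0.4,0,0,0,0,0,0,0,0,0,0])

```text
time: 42.28
tool_pos: [0.4476, 0.3498, 0.122]
tcp_rot: [2.221, 2.221, 0.003]
wrist_force: [1.7, -1.3, 4.2]
width: -0.005
grip_force: 1.7
```

>>> move_arm(series=[0,0,0,0.4,0,0,0,0,0,0,0,0,0,0])

```text
time: 42.52
tool_pos: [0.4476, 0.3498, 0.119]
tcp_rot: [2.22, 2.221, 0.003]
wrist_force: [-0.4, -2.9, 10.7]
width: 0.002
grip_force: 5.3
```

>>> move_arm(series=[0,0,0,0.3,0,0,0,0,0,0,0,0,0,0])

```text
time: 42.78
tool_pos: [0.4478, 0.3499, 0.1187]
tcp_rot: [2.22, 2.221, 0.004]
wrist_force: [-7.0, -6.1, 24.1]
width: 0.001
grip_force: 12.5
```

>>> move_arm(series=[0,0,0,-1,0,0,0,0,0,0,-4,0,0,0,0,0,0,-6,0,0,0,0,0,0,-5,0,0,0,0,0,0,0,0,0,0])

```text
time: 43.4
tool_pos: [0.4486, 0.3512, 0.2794]
tcp_rot: [2.22, 2.221, 0.014]
wrist_force: [0.2, 0.5, 0.2]
width: -0.002
grip_force: 0.0
```

>>> move_arm(series=[0,0,-5,0,0,0,0,0,5,-3,0,0,0,0,0,5,0,0,0,0,0,0,5,0,0,0,0,0,0,0,0,0,0,0,0])

```text
time: 44.02
tool_pos: [0.365, 0.5014, 0.271]
tcp_rot: [-2.217, -2.225, 0.007]
wrist_force: [-1.3, -0.5, -0.1]
width: 0.0
grip_force: 0.0
```

Run:
```python
from h import *
t=snap("top","t12");s=snap("scene","s12")
chain()
np.set_printoptions(precision=4,suppress=True)
for n,i in(("top",t),("scene",s)): print(n,[(c,b[1]) for c in("green","yellow","blue","orange") for b in blobs(i,c) if b[1][1]>150])
g=cv2.cvtColor(t,7)
for v in(200,222,245): print(g[v,125:175])
a=cv2.imread("pics/t12.png")[110:290,60:400];b=cv2.imread("pics/s12.png")[160:340,180:480]
cv2.imwrite("pics/d12.png",cv2.resize(np.vstack([np.pad(a,((0,0),(0,0),(0,0))),np.pad(b,((0,0),(0,40),(0,0)))]),None,fx=1.65,fy=1.65))
```

```text
t 44.1 pos [0.3656 0.4986 0.2717] yangle 0.08 tilt fix [-0.16  0.21  0.  ] w -0.003 F [-0.9 -1.3 -1.7] grip 0.0
top [('green', array([ 96.3, 258.6])), ('yellow', array([320.5, 212. ])), ('blue', array([368.5, 226. ]))]
scene [('green', array([442.5, 266.5])), ('yellow', array([256.2, 217.8])), ('blue', array([237.5, 202. ])), ('orange', array([205.1, 203.1])), ('orange', array([273.5, 215.5]))]
[152 152 153 152 152 153 153 155 138  89  81  91  93  93  94  95  95  98
  97  99  98  49  32  19  32  36  36  35  34 103 159 153 152 152 152 152
 152 153 152 151 152 152 151 152 151 152 152 151 152 152]
[152 152 152 153 154 141  85  80  95  95  94  94  95  96  95  96  98  99
  50  32   9   8  39  37  36  30  81 152 155 152 151 151 152 151 152 152
 151 152 152 152 153 151 152 152 152 152 152 152 152 151]
[153 154 150  71  89  96  96  98  97  99  99  97  97  96  97  69  40  34
  38  39  36  35  32  34 162 154 153 151 152 152 152 151 152 152 152 152
 151 152 152 152 152 152 152 152 152 152 152 153 152 152]
```

View pics/d12.png

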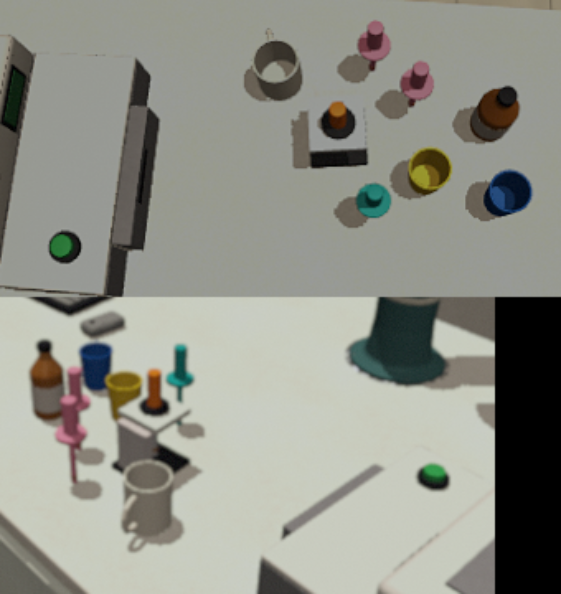

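The drawer is home, the button is up again (65,246), the probe hangs in its stand (338,118), both beakers are standing and the bystanders are where they were. Handing in.

Run:
```python
from h import *
print("outer edge y",plane("top",[[146,200],[143,222],[140,245]],.081)[:,1])
print(finish_job())
```

```text
outer edge y [0.24771087 0.24839216 0.24900194]
the job is handed in; nothing more can be done
None
```

The job is handed in: I dipped the probe in blue, yellow and blue again and hung it back in its stand, laid all three holders in the bays, pushed the drawer home to its stop and pressed the start button down and let it up; the judge's result was not shown.

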